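Sort the glue clamps: ratchet caught or free

ROBOT

A 7-joint arm with a two-finger parallel gripper is mounted at the origin on the work surface. World frame = base frame: x ahead of the robot, y to its left, z up, the work surface at z = 0. Lengths are in m, angles in rad, forces in N, time in s.
With the tool pointing down it reaches from about 0.425 to 0.875 m from the base axis. Payload 4.7 kg.
Tool frame: the origin (TCP) lies where the fingers leave the gripper's body, on its centre line; the fingertips stand 70 mm ahead of it and the grasp point (between the pads) lies 51 mm ahead of it; z points along the fingers, y is the line along which they close (so a half turn about z gives the same grasp; the last joint's range is limited). The gripper opens to 87 mm and grips with 3 to 60 N. Pads are 19 mm wide; open, the fingers measure 117 mm over their backs; the gripper's body (75 mm by 190 mm) begins 51 mm behind the grasp point.
Start: joints at [1.338, 0.321, -0.07, 1.45, 0.023, 1.371, -0.057], TCP at [0.159, -0.63, 0.292] pointing down, gripper open.
Joint ranges: [-2.86, 2.86], [-0.3, 2.09], [-1.38, 1.24], [0.06, 2.45], [-1.56, 4.7], [0.09, 2.05], [-2.69, 2.69]. Speed limits (rad/s): [2.57, 2.57, 3.14, 3.14, 3.14, 3.14, 3.14].

INTERFACE

Orientations are given as a rotation vector (axis times angle).
In Python, from bench import ctrl gives the robot as it stands.
- The arm moves only by the tool play_rows, never from a script. Its argument "increments" is a list that holds one entry, the list of rows, each a list of 7 numbers: the shift along the tool's x, y, z as a fraction of full scale, then the turn, a rotation vector about the tool's x, y, z as a fraction of full scale, then the gripper command: -1 is shut, 1 is fully open, values between are in proportion. A call has 1 to 8 rows; each row is the pose to reach, as a shift and turn from the pose commanded when the call began, along the tool's axes at that moment; what a row does not reach only later rows make up. Full scale, the value 1, is 0.1 m for a shift and 90 degrees for a turn. A row lasts 1/10 s, in which the tool goes at most 50 mm and 8.59 degrees, less where a joint would pass 70% of its speed; a pose out of reach is approached as far as the arm can. A call with a number of a shift or a turn outside -1 to 1 is refused whole. A call with a gripper value outside its range is refused whole. The fingers move at their own pace and stop on an object; "squeeze" is the grip in N (left out, the last holds). Time passes only in rows, so rows that repeat a pose let the fingers close. It gives the time, the measured TCP pose, the force, the opening and the grip force at its end, in the units of the state.
- ctrl.get_state(): the state, without advancing time (a new reading comes with each control period).
- ctrl.get_image(name): name is "side" or "top"; returns the picture (400x640x3 uint8, red, green, blue); there is no depth.
- ctrl.get_calibration(name): a dict with "vertical_fov" (degrees; the focal length in pixels is half the picture's height over the tangent of half this angle, whatever the lens; pixels are square), "cx", "cy" (the principal point, pixels), "dist_coeffs" ([k1, k2, p1, p2, k3] as OpenCV has them; the pictures are not rectified), "R" (3x3) and "t" (3): a world point X has camera coordinates R X + t. Camera axes: x right, y down, z forward; pixel columns grow to the right and rows downward; lengths in m; the calibration is good to about 2 mm. A picture is of the moment at which its call begins. get_calibration takes no time and is no camera call.
- ctrl.close_job(): hands the job in; it is judged then, once.
The state is a dict: "time": time; "joint_positions": joint angles; "qd": joint speeds; "joint_torque": joint torques, N m; "position": TCP position; "tool_rot": TCP orientation; "ft_force": force on the tool from outside, world axes, zero at the start; "torque": the same for the moment, N m; "grip_width": opening from 0.0 (shut) to 1.0 (fully open); "grip_force": force on a finger pad.
Only numpy, scipy, OpenCV 4.12 (cv2) and the standard library are available. Lean on these libraries where they do the work, as an engineer would, in place of code of your own. Each camera call takes 0.05 s, during which the arm holds its last target. There are 200 camera calls.

TASK

Two black spring clamps lie on the cutting board with their jaws closed; feel each one by gently squeezing its handles to find out whether its ratchet has caught (the handles do not give) or is free (they give and spring back). Slide every caught clamp through the sprung flap into the clear-topped box, far enough that the flap shuts behind it, and slide every free clamp wholly inside the open-fronted tray. Keep the clamps lying flat on the board, never lift them, and leave the other things where they are.

Things in the scene. Friction and masses are not known exactly. Their poses are not given: they have to be found in the camera images.
- clamp1_mid (a point): centre, 12 mm above the underside, of clamp 1, a black spring clamp lying flat, about 0.3 kg. y points to the jaws, z up. Round hub 30 mm across and high here (32 mm wide along x: place to hold it); closed jaws 17 mm wide, 20 high, reach y = +62 mm; two handles 8 mm thick, 22 high, spread back in a V to y = -68 mm, 56 mm wide outside there. Ratchet case 30 mm high between them to y = -32 mm
- clamp1_handles (a point): midway between the handles of clamp 1, 52 mm behind the hub, 12 mm up; same axes; 50 mm over the handles' outsides here. Both clamps look alike; caught or free is by chance for each (both, one or neither). Squeezed here with 10 N a free clamp's handles close some 16 mm (the -x one swings; spring 2 to 6 N) and spring back; a caught one's give under 3 mm
- clamp2_mid (a point): centre, 12 mm above the underside, of clamp 2, a black spring clamp lying flat, about 0.3 kg. y points to the jaws, z up. Round hub 30 mm across and high here (32 mm wide along x: place to hold it); closed jaws 17 mm wide, 20 high, reach y = +62 mm; two handles 8 mm thick, 22 high, spread back in a V to y = -68 mm, 56 mm wide outside there. Ratchet case 30 mm high between them to y = -32 mm
- clamp2_handles (a point): midway between the handles of clamp 2, 52 mm behind the hub, 12 mm up; same axes; 50 mm over the handles' outsides here. Both clamps look alike; caught or free is by chance for each (both, one or neither). Squeezed here with 10 N a free clamp's handles close some 16 mm (the -x one swings; spring 2 to 6 N) and spring back; a caught one's give under 3 mm
- flap_box: fixed grey box for caught clamps; origin on the table at the middle of its mouth, in the plane of the shut flap; y inwards, z up. Inside 140 mm wide (x), 175 deep (y), no raised floor, walls 5 mm, clear roof, 70 mm high. A bar (y -4 to +4, z 62 to 70 mm) crosses the mouth's top: fingers follow a clamp in only if tilted, tips leading. Two clamps fit side by side, at x = -33 and +33 mm
- flap (a joint): the flap: aluminium plate 136 mm wide and 48 mm high hanging in the mouth from a hinge 62 mm above the table, lower edge 14 mm above the table; 0 = shut, grows as it swings inwards (up to 1.4 rad); a spring shuts it, and it takes about 1 to 3 N at its lower edge to hold open. Falling shut it clears a clamp whose tail is at least 28 mm inside
- tray: fixed grey tray for free clamps, open at top and front; origin on the table at the middle of its open front; y inwards, z up. Inside 140 mm wide (x), 175 deep (y), no raised floor, walls 5 mm thick and 40 high. Two clamps fit side by side, at x = -33 and +33 mm
- tape_roll: bystander, to be left alone: open cardboard roll, 68 mm across, 30 mm high; origin at the underside
- weight: bystander, to be left alone: steel pattern weight, 50 mm across, 50 mm high; origin at the underside
- block: bystander, to be left alone: wooden block 50 x 110 x 30 mm; origin at the underside
- hammer: bystander, to be left alone: hammer lying along its own x; origin at the underside
- steel_rod: bystander, to be left alone: sharpening steel lying along its own y: 220 mm rod, 110 mm black handle 28 mm thick; origin at the underside
- glue_jar: bystander, to be left alone: amber jar, 80 mm across, 90 mm high; origin at the underside
Not all that is in view belongs to the job. Leave any blue or purple look-alike of the part that bears clamp1_mid alone.

How it is judged:
At the end, for the whole second after the job is handed in: Each clamp whose ratchet has caught lies in the flap box (its centre more than 66 mm inside the mouth and within the walls), each free clamp lies in the open tray (centre more than 66 mm inside the front and within the walls); both lie flat and still, and the flap is shut (below 0.1 rad) (((y of clamp1_pawl_c0 in the frame of clamp1_mid below -0.006 m and y of clamp1_mid in the frame of flap_box between 0.066 and 0.17 m and x of clamp1_mid in the frame of flap_box between -0.07 and 0.07 m) or (not (y of clamp1_pawl_c0 in the frame of clamp1_mid below -0.006 m) and y of clamp1_mid in the frame of tray between 0.066 and 0.17 m and x of clamp1_mid in the frame of tray between -0.07 and 0.07 m)) and linear speed of each of clamp1, clamp2 below 0.02 m/s and angle between each of clamp1_mid, clamp2_mid's own z axis and vertical below 0.12 rad and ((y of clamp2_pawl_c0 in the frame of clamp2_mid below -0.006 m and y of clamp2_mid in the frame of flap_box between 0.066 and 0.17 m and x of clamp2_mid in the frame of flap_box between -0.07 and 0.07 m) or (not (y of clamp2_pawl_c0 in the frame of clamp2_mid below -0.006 m) and y of clamp2_mid in the frame of tray between 0.066 and 0.17 m and x of clamp2_mid in the frame of tray between -0.07 and 0.07 m)) and value of joint flap below 0.1 rad); the robot touches nothing.
It fails at once if clamp1 is lifted off the board (height (world z) of clamp1_mid above 0.04 m).
It fails at once if clamp2 is lifted off the board (height (world z) of clamp2_mid above 0.04 m).
It fails at once if a bystander is pushed out of place (more than 30 mm) (distance of any of tape_roll, weight, block, hammer, steel_rod, glue_jar from where it was at the start of the episode above 0.03 m).
It also fails if it takes over 72 s, if anything falls off the work surface, if the arm or the gripper's body presses on something with over 40 N, if the wrist force passes 120 N, or if a joint passes its speed limit or range.

## Working session

There is one attempt and no reset: what is moved stays moved. The work goes in short steps, Python scripts to look and compute and a tool call to move; the robot and the scene stay as the last step left them, time stands still between calls to the robot, and variables do not carry over. Pictures are saved under pics/ and viewed, at most 10 in all, crops included, and the job is handed in when it is done.

Besides the shell and the picture viewer there is one more tool, called after "Emit:" as name(argument=value, ...), one argument or row to a line, values as JSON. play_rows: Moves the arm, as the interface text tells. Shift numbers are shares of 0.1 m and turn numbers shares of 90 degrees, none past 1 either way. Its arguments: {"type":"object","properties":{"increments":{"type":"array"},"squeeze":{"type":"number"}},"required":["increments"]}

```bash
ls; mkdir -p pics; python3 - <<'E'
from bench import ctrl
import cv2
s=ctrl.get_state();print({k:s[k] for k in('time','position','tool_rot','grip_width','ft_force')})
for n in('top','side'):
    im=ctrl.get_image(n);cv2.imwrite(f'pics/{n}0.png',im[...,::-1]);print(ctrl.get_calibration(n))
E
```

```text
pics
{'time': 0.0, 'position': array([ 0.15863322, -0.62992431,  0.29118879]), 'tool_rot': array([-3.11588148e+00, -3.86493733e-01,  5.59308306e-04]), 'grip_width': 1.0006638297259578, 'ft_force': array([1.42027898, 0.72210959, 0.15061712])}
{'vertical_fov': 43.98958784427741, 'cx': 322.45001498920703, 'cy': 194.1289742114949, 'dist_coeffs': array([-0.02796498,  0.        ,  0.        ,  0.        ,  0.        ]), 'R': array([[-0.02600745, -0.99956188,  0.01413005],
       [-0.98076046,  0.0227775 , -0.19388167],
       [ 0.19347488, -0.01890056, -0.98092316]]), 't': array([-0.11095565,  0.50428846,  1.63114292])}
{'vertical_fov': 57.033169050471926, 'cx': 322.8917259974848, 'cy': 205.45108960884983, 'dist_coeffs': array([0.00643144, 0.        , 0.        , 0.        , 0.        ]), 'R': array([[ 0.98942076, -0.14293076, -0.02484653],
       [-0.09797267, -0.53199744, -0.8410589 ],
       [ 0.1069949 ,  0.83459542, -0.54037262]]), 't': array([-0.50550849,  0.05995323,  1.27267543])}
```

View pics/top0.png

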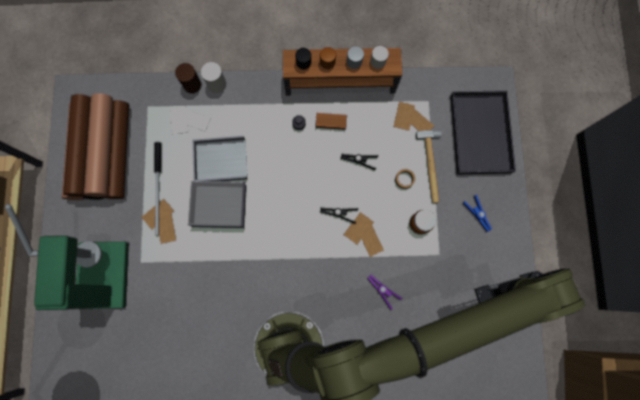

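View pics/side0.png

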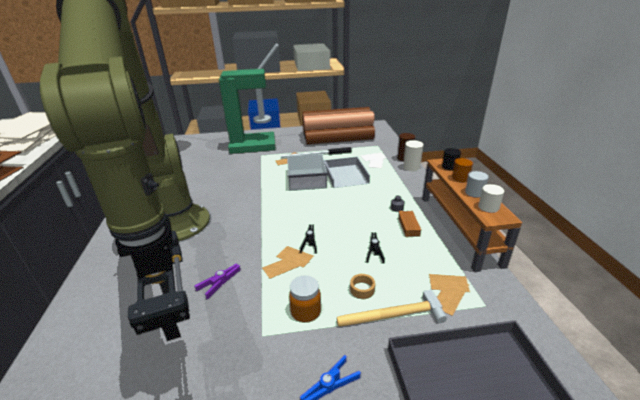

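The top view shows two black clamps at about (359,160) and (340,212). The purple (383,290) and blue (478,212) ones are look-alikes to leave alone. The roofed box is near (218,204) and the open tray near (220,159). I'll confirm all of these in an enlarged crop.

```bash
cat > h.py <<'E'
import numpy as np,cv2
from bench import ctrl
def K(n):
    c=ctrl.get_calibration(n);f=200/np.tan(np.radians(c['vertical_fov'])/2)
    return np.array([[f,0,c['cx']],[0,f,c['cy']],[0,0,1]]),c['dist_coeffs'],c['R'],c['t']
def ray(n,uv,z):
    k,d,R,t=K(n)
    p=cv2.undistortPoints(np.array(uv,float).reshape(-1,1,2),k,d)[:,0]
    D=np.c_[p,np.ones(len(p))]@R; C=-R.T@t
    return C+D*((z-C[2])/D[:,2])[:,None]
def black(n,im,roi,thr=75):
    """black blobs in roi (u0,v0,u1,v1)"""
    u0,v0,u1,v1=roi; m=(im[v0:v1,u0:u1].max(2)<thr).astype('uint8')
    c,_=cv2.findContours(m,cv2.RETR_EXTERNAL,cv2.CHAIN_APPROX_NONE)
    c=max(c,key=cv2.contourArea); q=np.zeros_like(m);cv2.drawContours(q,[c],-1,1,-1); q&=m
    v,u=np.nonzero(q); return np.c_[u+u0,v+v0].astype(float)
E
python3 - <<'E'
from h import *
im=cv2.imread('pics/top0.png')
a=cv2.resize(im[140:230,310:390],None,fx=5,fy=5,interpolation=cv2.INTER_CUBIC)
b=cv2.resize(im[130:235,185:255],None,fx=5,fy=5,interpolation=cv2.INTER_CUBIC)
H=max(a.shape[0],b.shape[0]); o=np.zeros((H,a.shape[1]+b.shape[1],3),'uint8')
o[:b.shape[0],:b.shape[1]]=b;o[:a.shape[0],b.shape[1]:]=a
cv2.imwrite('pics/crop.png',o)
for r in((335,145,388,175),(314,198,362,228)):
    p=black('top',im,r); w=ray('top',p,.018)[:,:2]; m=w.mean(0)
    _,_,V=np.linalg.svd(w-m,full_matrices=False); d=V[0]; s=(w-m)@d; t=(w-m)@V[1]
    print(len(p),m.round(3),d.round(3),s.min(),s.max())
    for lo in np.arange(-.07,.08,.02):
        k=(s>=lo)&(s<lo+.02)
        if k.any(): print(round(lo+.01,2),np.ptp(t[k]).round(3),k.sum())
E
```

```text
197 [ 0.629 -0.252] [-0.217 -0.976] -0.060885647683983406 0.06127044763822706
-0.06 0.018 15
-0.04 0.02 32
-0.02 0.024 37
0.0 0.029 23
0.02 0.037 50
0.04 0.045 25
0.06 0.049 15
183 [ 0.44  -0.176] [-0.212 -0.977] -0.06108452278535984 0.06247458695759099
-0.06 0.016 17
-0.04 0.018 30
-0.02 0.021 28
0.0 0.025 21
0.02 0.036 49
0.04 0.046 24
0.06 0.05 14
```

View pics/crop.png

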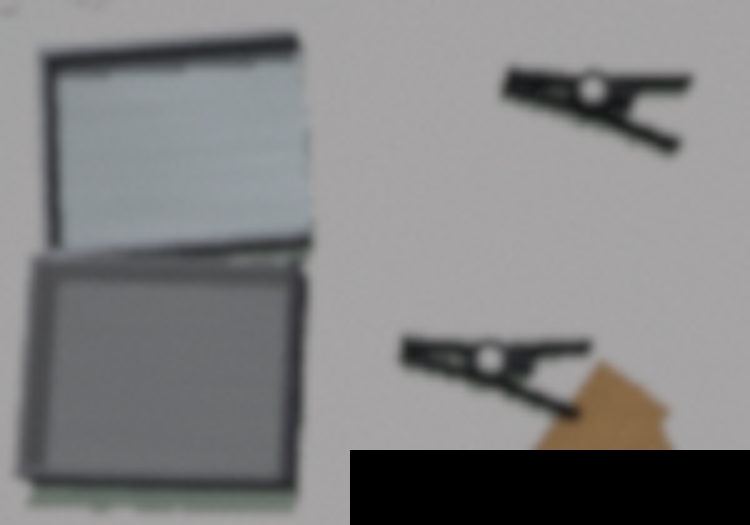

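Both clamps have their jaws to the left (world +y), the light hub discs at about (359,158) and (338,212), and the V to the right. The roofed box is the lower container and the tray the upper one, and both mouths face right.

```bash
cat >> h.py <<'E'
from scipy.spatial.transform import Rotation as Ro
def rot(yaw,tilt=0):
    """clamp-frame yaw (deg) of jaw dir from world +y (ccw); tool x = jaw dir, z down, tilt tips leading"""
    a=np.radians(yaw); f=np.array([-np.sin(a),np.cos(a),0]); z=np.array([0,0,-1.])
    return Ro.from_matrix(np.c_[f,np.cross(z,f),z])*Ro.from_rotvec([0,np.radians(tilt),0])
def go(tip,yaw,tilt=0,P=None):
    """row numbers bringing the fingertip centre to tip"""
    s=ctrl.get_state(); p,R=(s['position'],Ro.from_rotvec(s['tool_rot'])) if P is None else P
    Rt=rot(yaw,tilt); t=np.array(tip)-Rt.apply([0,0,.07])
    sh=R.inv().apply(t-p)/.1; tu=(R.inv()*Rt).as_rotvec()/(np.pi/2)
    print('tcp',t.round(3),'shift',sh.round(3),'turn',tu.round(3)); return t,Rt
E
python3 - <<'E'
from h import *
im=cv2.imread('pics/top0.png')
for u,v in((358.6,157.6),(338.2,211.8)):
    y,x=np.mgrid[int(v)-3:int(v)+5,int(u)-3:int(u)+5]
    g=im[y,x].max(2).astype(float); w=np.clip(g-100,0,None)*(np.hypot(x-u,y-v)<3.2)
    c=[(w*x).sum()/w.sum(),(w*y).sum()/w.sum()]
    print('hub',c,ray('top',c,.03)[0].round(3))
print('tray rim z.04: fronttop,frontbot,backtop,backbot\n',ray('top',[(244.8,138),(247,179),(193.5,140.5),(196,180)],.04).round(3))
print('box roof z.07: fronttop,frontbot,backtop,backbot\n',ray('top',[(246,182.2),(244.6,227.3),(192.4,181.4),(188.8,226)],.07).round(3))
# side view crop of containers
s=cv2.imread('pics/side0.png')
cv2.imwrite('pics/crop2.png',cv2.resize(s[140:200,270:390],None,fx=6,fy=6,interpolation=cv2.INTER_CUBIC))
go((.440-.051*.21,-.176-.051*.977,.12),-12)
E
```

```text
hub [np.float64(358.06928838951313), np.float64(157.1816479400749)] [ 0.634 -0.252  0.03 ]
hub [np.float64(337.5415986949429), np.float64(211.21044045677)] [ 0.445 -0.174  0.03 ]
tray rim z.04: fronttop,frontbot,backtop,backbot
 [[0.709 0.142 0.04 ]
 [0.562 0.134 0.04 ]
 [0.704 0.321 0.04 ]
 [0.563 0.309 0.04 ]]
box roof z.07: fronttop,frontbot,backtop,backbot
 [[0.544 0.133 0.07 ]
 [0.392 0.137 0.07 ]
 [0.551 0.314 0.07 ]
 [0.4   0.322 0.07 ]]
tcp [ 0.429 -0.226  0.19 ] shift [ 3.612 -3.256  1.018] turn [-0.001 -0.001 -0.71 ]
```

View pics/crop2.png

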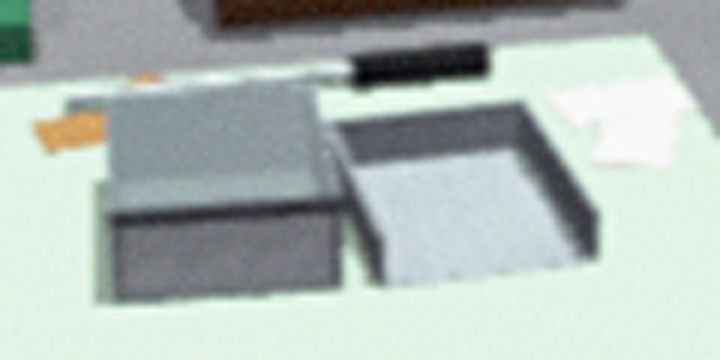

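Both clamps and containers are located, with sizes matching the description (box 152 × 183 mm, tray about 147 mm wide). In the side crop the box with the closed dark front is on the left and the open tray on the right. Now I'll move to clamp B's handles (the clamp nearer the robot).

Emit:
play_rows(
  increments=[
    [[1, -1, 0, 0, 0, -0.2, 1], [1, -1, 0, 0, 0, -0.4, 1], [1, -1, 0, 0, 0, -0.6, 1], [1, -1, 0, 0, 0, -0.71, 1], [1, -1, 0, 0, 0, -0.71, 1], [1, -1, 0, 0, 0, -0.71, 1], [1, -1, 0, 0, 0, -0.71, 1], [1, -1, 0, 0, 0, -0.71, 1]],
  ],
  squeeze=10,
)

```text
time: 0.9
position: [0.2312, -0.5087, 0.2918]
tool_rot: [-2.436, -1.983, -0.0]
ft_force: [0.0, 0.0, 0.0]
grip_width: 1.001
grip_force: 0.0
```

```bash
python3 - <<'E'
from h import *
s=ctrl.get_state();print(s['time'],s['position'],s['joint_positions'].round(2))
go((.432,-.225,.05),-12.3)
E
```

```text
0.9 [ 0.23119901 -0.50865924  0.29178835] [ 1.31  0.14 -0.23  1.68  0.03  1.33  0.87]
tcp [ 0.432 -0.225  0.12 ] shift [3.184 1.392 1.719] turn [-0.    -0.     0.007]
```

Emit:
play_rows(
  increments=[
    [[1, 0.45, 0, 0, 0, 0, 1], [1, 0.45, 0, 0, 0, 0, 1], [1, 0.45, 0, 0, 0, 0, 1]],
  ],
)

```text
time: 1.2
position: [0.3004, -0.4152, 0.2922]
tool_rot: [-2.432, -1.988, -0.004]
ft_force: [0.2, -0.0, 0.5]
grip_width: 0.998
grip_force: 0.0
```

Emit:
play_rows(
  increments=[
    [[1, 0.45, 0, 0, 0, 0, 1], [1, 0.45, 0, 0, 0, 0, 1], [1, 0.45, 0, 0, 0, 0, 1]],
  ],
)

```text
time: 1.5
position: [0.3646, -0.3264, 0.2924]
tool_rot: [-2.432, -1.989, -0.003]
ft_force: [0.7, -0.1, 0.3]
grip_width: 0.997
grip_force: 0.0
```

Emit:
play_rows(
  increments=[
    [[1, 0.45, 0.7, 0, 0, 0, 1], [1, 0.45, 0.7, 0, 0, 0, 1], [1, 0.45, 0.7, 0, 0, 0, 1], [1, 0.45, 0.7, 0, 0, 0, 1]],
  ],
)

```text
time: 1.9
position: [0.4262, -0.2391, 0.2197]
tool_rot: [-2.43, -1.983, -0.0]
ft_force: [-0.5, -0.2, 0.2]
grip_width: 1.002
grip_force: 0.0
```

```bash
python3 - <<'E'
from h import *
s=ctrl.get_state();print(s['time'],s['position'],s['joint_positions'].round(2))
go((.432,-.225,.007),-12.3)
cv2.imwrite('pics/top1.png',ctrl.get_image('top')[...,::-1])
E
```

```text
1.9 [ 0.42620614 -0.23909687  0.21973146] [ 0.98  0.06 -0.54  1.92  0.03  1.18  0.23]
tcp [ 0.432 -0.225  0.077] shift [0.145 0.034 1.428] turn [-0.002 -0.002  0.008]
```

Emit:
play_rows(
  increments=[
    [[0.15, 0.03, 0.9, 0, 0, 0, 1], [0.15, 0.03, 0.9, 0, 0, 0, 1], [0.15, 0.03, 0.9, 0, 0, 0, 1]],
  ],
)

```text
time: 2.25
position: [0.4279, -0.2287, 0.1281]
tool_rot: [-2.434, -1.971, 0.005]
ft_force: [-0.7, 0.3, -0.9]
grip_width: 1.0
grip_force: 0.0
```

Emit:
play_rows(
  increments=[
    [[0, 0, 0.3, 0, 0, 0, 1], [0, 0, 0.53, 0, 0, 0, 1], [0, 0, 0.53, 0, 0, 0, 1], [0, 0, 0.53, 0, 0, 0, 0.5], [0, 0, 0.53, 0, 0, 0, 0.3], [0, 0, 0.53, 0, 0, 0, 0.3]],
  ],
  squeeze=10,
)

```text
time: 2.85
position: [0.4326, -0.2303, 0.0811]
tool_rot: [2.439, 1.975, 0.001]
ft_force: [0.9, 0.4, -0.3]
grip_width: 0.812
grip_force: 0.0
```

```bash
python3 - <<'E'
from h import *
s=ctrl.get_state();print(s['time'],s['position'],s['ft_force'],s['grip_width']*87)
cv2.imwrite('pics/top2.png',ctrl.get_image('top')[...,::-1])
cv2.imwrite('pics/side2.png',cv2.resize(ctrl.get_image('side')[200:300,240:400,::-1],None,fx=5,fy=5,interpolation=cv2.INTER_CUBIC)[:, :800])
E
```

```text
2.85 [ 0.43255649 -0.23031488  0.08105734] [ 0.88430227  0.44101652 -0.33990996] 70.64558297486265
```

View pics/side2.png

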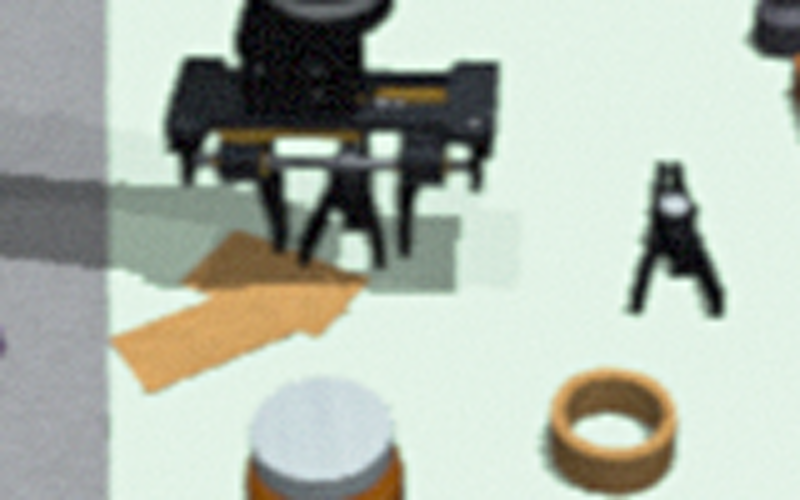

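The side crop shows the fingers straddling clamp B's handles, with a gap on each side and closing slowly. Next is the squeeze.

Emit:
play_rows(
  increments=[
    [[0.04, 0, 0.01, 0, 0, 0, 0.2], [0.04, 0, 0.01, 0, 0, 0, -1], [0.04, 0, 0.01, 0, 0, 0, -1], [0.04, 0, 0.01, 0, 0, 0, -1], [0.04, 0, 0.01, 0, 0, 0, -1]],
  ],
  squeeze=10,
)

```text
time: 3.45
position: [0.4327, -0.2257, 0.0784]
tool_rot: [2.44, 1.977, 0.0]
ft_force: [1.3, -1.0, 1.7]
grip_width: 0.389
grip_force: 10.0
```

Emit:
play_rows(
  increments=[
    [[0, 0, 0, 0, 0, 0, -1], [0, 0, 0, 0, 0, 0, -1], [0, 0, 0, 0, 0, 0, -1]],
  ],
)

```text
time: 3.75
position: [0.4327, -0.2257, 0.0784]
tool_rot: [2.44, 1.977, 0.0]
ft_force: [1.9, -2.3, 1.3]
grip_width: 0.385
grip_force: 10.0
```

Emit:
play_rows(
  increments=[
    [[0, 0, 0, 0, 0, 0, -1], [0, 0, 0, 0, 0, 0, -1], [0, 0, 0, 0, 0, 0, -1]],
  ],
)

```text
time: 4.05
position: [0.4326, -0.2257, 0.0784]
tool_rot: [2.44, 1.977, 0.0]
ft_force: [1.0, -1.2, 1.0]
grip_width: 0.386
grip_force: 9.9
```

B's handles closed to 33.6 mm (16 mm of give), so clamp B is **free** and goes to the tray. I'll open, slide forward to the hub and grip it.

Emit:
play_rows(
  increments=[
    [[0, 0, 0, 0, 0, 0, 1], [0, 0, 0, 0, 0, 0, 1], [0, 0, 0, 0, 0, 0, 1], [0, 0, 0, 0, 0, 0, 1], [0, 0, 0, 0, 0, 0, 1], [0.2, 0, 0, 0, 0, 0, 1], [0.52, 0, 0, 0, 0, 0, 1], [0.52, 0, 0, 0, 0, 0, 1]],
  ],
)

```text
time: 4.85
position: [0.4441, -0.1706, 0.0782]
tool_rot: [-2.435, -1.984, -0.002]
ft_force: [-0.7, 0.7, -0.0]
grip_width: 0.975
grip_force: 0.0
```

```bash
python3 - <<'E'
from h import *
s=ctrl.get_state();print(s['time'],s['position'],s['ft_force'],s['grip_width']*87)
im=ctrl.get_image('side'); cv2.imwrite('pics/side3.png',cv2.resize(im[200:300,240:400,::-1],None,fx=5,fy=5,interpolation=cv2.INTER_CUBIC))
E
```

```text
4.85 [ 0.44413358 -0.17058872  0.07820069] [-0.67699358  0.71459805 -0.04169596] 84.80105780382367
```

View pics/side3.png

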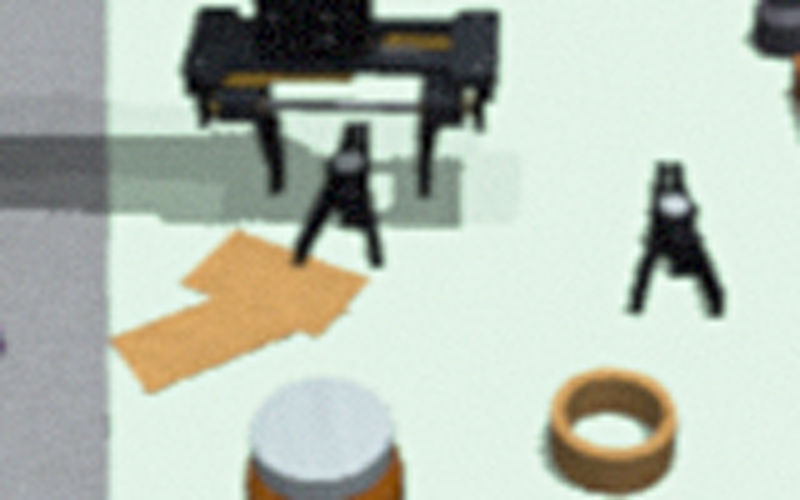

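The side crop shows clamp B's hub (350,160) between the fingers, with its handles sprung back. I'll grip it.

Emit:
play_rows(
  increments=[
    [[0, 0, 0, 0, 0, 0, -1], [0, 0, 0, 0, 0, 0, -1], [0, 0, 0, 0, 0, 0, -1], [0, 0, 0, 0, 0, 0, -1], [0, 0, 0, 0, 0, 0, -1], [0, 0, 0, 0, 0, 0, -1], [0, 0, 0, 0, 0, 0, -1], [0, 0, 0, 0, 0, 0, -1]],
  ],
  squeeze=15,
)

```text
time: 5.7
position: [0.443, -0.1745, 0.0782]
tool_rot: [-2.44, -1.978, 0.001]
ft_force: [1.1, -0.3, 1.0]
grip_width: 0.358
grip_force: 7.9
```

Emit:
play_rows(
  increments=[
    [[0.15, 0.07, 0, 0, 0, -0.05, -1], [0.3, 0.15, 0, 0, 0, -0.1, -1], [0.45, 0.22, 0, 0, 0, -0.15, -1], [0.6, 0.3, 0, 0, 0, -0.16, -1], [0.75, 0.37, 0, 0, 0, -0.16, -1], [0.9, 0.45, 0, 0, 0, -0.16, -1], [1, 0.5, 0, 0, 0, -0.16, -1], [1, 0.5, 0, 0, 0, -0.16, -1]],
  ],
)

```text
time: 6.5
position: [0.5138, -0.085, 0.0781]
tool_rot: [-2.171, -2.27, -0.003]
ft_force: [2.0, 3.1, 1.5]
grip_width: 0.338
grip_force: 28.4
```

```bash
python3 - <<'E'
from h import *
s=ctrl.get_state();print(s['time'],s['position'],s['ft_force'],s['grip_width']*87)
go((.604,.03,.008),2)
im=ctrl.get_image('side'); cv2.imwrite('pics/side4.png',im[...,::-1])
# hub-to-tail blobs: dark pixels in lower half -> tail points
p=black('side',im[...,::-1].copy(),(250,150,420,290),60)
k=p[:,1]>p[:,1].max()-12; q=p[k]; print(q[q[:,0].argmin()],q[q[:,0].argmax()],ray('side',[q[q[:,0].argmin()],q[q[:,0].argmax()]],.01).round(3))
E
```

```text
6.5 [ 0.51376568 -0.08497449  0.07812184] [2.04646483 3.13263523 1.47617372] 29.419583459497485
tcp [0.604 0.03  0.078] shift [1.108 0.953 0.004] turn [ 0.001 -0.001  0.006]
[322. 221.] [337. 227.] [[ 0.495 -0.093  0.01 ]
 [ 0.539 -0.136  0.01 ]]
```

Emit:
play_rows(
  increments=[
    [[0.15, 0.13, 0, 0, 0, 0, -1], [0.3, 0.27, 0, 0, 0, 0, -1], [0.45, 0.4, 0, 0, 0, 0, -1], [0.6, 0.54, 0, 0, 0, 0, -1], [0.75, 0.68, 0, 0, 0, 0, -1], [0.9, 0.8, 0, 0, 0, 0, -1], [1, 0.93, 0, 0, 0, 0, -1], [1, 0.93, 0, 0, 0, 0, -1]],
  ],
)

```text
time: 7.35
position: [0.6022, 0.0179, 0.0782]
tool_rot: [-2.172, -2.269, -0.002]
ft_force: [-0.9, -0.1, -2.6]
grip_width: 0.343
grip_force: 21.5
```

```bash
python3 - <<'E'
from h import *
s=ctrl.get_state();print(s['time'],s['position'],s['ft_force'],s['grip_width']*87)
go((.604,.228,.008),2)
im=ctrl.get_image('side')[...,::-1]; cv2.imwrite('pics/side5.png',cv2.resize(im[120:240,260:400],None,fx=5,fy=5,interpolation=cv2.INTER_CUBIC))
E
```

```text
7.35 [0.6022077  0.01786391 0.07815311] [-0.88023241 -0.05123497 -2.60389535] 29.80290262305083
tcp [0.604 0.228 0.078] shift [2.099 0.109 0.004] turn [ 0.001 -0.001  0.005]
```

View pics/side5.png

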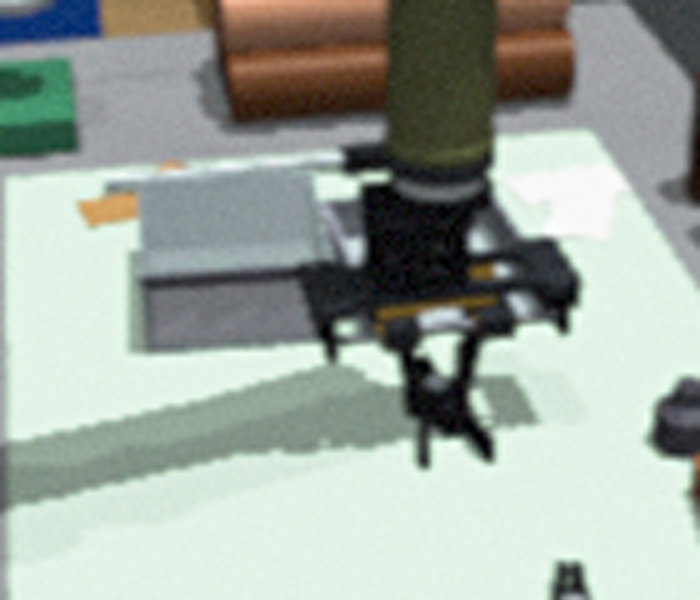

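The crop shows clamp B held in front of the tray with its tails at about (345,213) and (358,212) in the side picture. I'll check its yaw by rays before entering.

```bash
python3 - <<'E'
from h import *
w=ray('side',[(344.6,213),(358,211.6)],.0);print(w.round(3)); m=w.mean(0)
print(np.degrees(np.arctan2(-( .6022-m[0]), .0179-m[1])))
E
```

```text
[[ 0.582 -0.044  0.   ]
 [ 0.63  -0.044  0.   ]]
3.4786350499495167
```

Emit:
play_rows(
  increments=[
    [[0.2, 0.01, 0, 0, 0, 0, -1], [0.4, 0.02, 0, 0, 0, 0, -1], [0.6, 0.03, 0, 0, 0, 0, -1], [0.8, 0.04, 0, 0, 0, 0, -1], [1, 0.05, 0, 0, 0, 0, -1], [1, 0.05, 0, 0, 0, 0, -1]],
  ],
)

```text
time: 8.0
position: [0.601, 0.1192, 0.0781]
tool_rot: [-2.169, -2.27, -0.001]
ft_force: [0.1, 0.4, -2.4]
grip_width: 0.339
grip_force: 20.9
```

Emit:
play_rows(
  increments=[
    [[0.2, 0.01, 0, 0, 0, 0, -1], [0.4, 0.02, 0, 0, 0, 0, -1], [0.6, 0.03, 0, 0, 0, 0, -1], [0.8, 0.04, 0, 0, 0, 0, -1], [1, 0.05, 0, 0, 0, 0, -1], [1, 0.05, 0, 0, 0, 0, -1]],
  ],
)

```text
time: 8.6
position: [0.6021, 0.2184, 0.0781]
tool_rot: [-2.17, -2.27, -0.001]
ft_force: [0.4, 0.4, -2.3]
grip_width: 0.339
grip_force: 19.3
```

```bash
python3 - <<'E'
from h import *
s=ctrl.get_state();print(s['time'],s['position'],s['ft_force'],s['grip_width']*87)
go((.604,.230,.008),2)
E
```

```text
8.6 [0.60211921 0.21839815 0.07809583] [ 0.39704901  0.35668528 -2.32281097] 29.518319073964314
tcp [0.604 0.23  0.078] shift [0.115 0.024 0.001] turn [-0.    -0.001  0.006]
```

Emit:
play_rows(
  increments=[
    [[0.12, 0.03, 0, 0, 0, 0, -1], [0.12, 0.03, 0, 0, 0, 0, -1], [0.12, 0.03, 0, 0, 0, 0, -0.18], [0.12, 0.03, 0, 0, 0, 0, -0.18], [0.12, 0.03, 0, 0, 0, 0, -0.18], [0.12, 0.03, -0.1, 0, 0, 0, -0.18], [0.12, 0.03, -0.5, 0, 0, 0, -0.18], [0.12, 0.03, -0.7, 0, 0, 0, -0.18]],
  ],
)

```text
time: 9.4
position: [0.6063, 0.2297, 0.1515]
tool_rot: [2.173, 2.267, 0.005]
ft_force: [0.2, 0.3, 0.1]
grip_width: 0.407
grip_force: 0.0
```

```bash
python3 - <<'E'
from h import *
s=ctrl.get_state();print(s['time'],s['position'],s['ft_force'],s['grip_width']*87)
h=np.array([.632,-.250]); d=np.array([.217,.976])
go((*(h-.053*d),.08),-12.5)
E
```

```text
9.4 [0.60634104 0.22966549 0.15153593] [0.18350178 0.28371011 0.05127404] 35.44492361908373
tcp [ 0.62  -0.302  0.15 ] shift [-5.315 -0.086  0.009] turn [ 0.002 -0.001  0.166]
```

Emit:
play_rows(
  increments=[
    [[-1, 0, 0, 0, 0, 0, 1], [-1, 0, 0, 0, 0, 0, 1], [-1, 0, 0, 0, 0, 0, 1]],
  ],
)

```text
time: 9.7
position: [0.6117, 0.1184, 0.1485]
tool_rot: [2.183, 2.251, -0.007]
ft_force: [0.8, -1.9, -0.6]
grip_width: 0.599
grip_force: 0.0
```

Emit:
play_rows(
  increments=[
    [[-1, 0, 0, 0, 0, 0, 1], [-1, 0, 0, 0, 0, 0, 1], [-1, 0, 0, 0, 0, 0, 1]],
  ],
)

```text
time: 10.0
position: [0.6148, 0.0184, 0.1483]
tool_rot: [2.185, 2.251, -0.008]
ft_force: [0.9, -1.1, -0.8]
grip_width: 0.871
grip_force: 0.0
```

Emit:
play_rows(
  increments=[
    [[-1, 0, 0, 0, 0, 0, 1], [-1, 0, 0, 0, 0, 0, 1], [-1, 0, 0, 0, 0, 0, 1]],
  ],
)

```text
time: 10.3
position: [0.6182, -0.0815, 0.1483]
tool_rot: [2.185, 2.251, -0.008]
ft_force: [0.8, -0.3, -0.3]
grip_width: 0.993
grip_force: 0.0
```

Emit:
play_rows(
  increments=[
    [[-1, 0, 0, 0, 0, 0.08, 1], [-1, 0, 0, 0, 0, 0.16, 1], [-1, 0, 0, 0, 0, 0.16, 1], [-1, 0, 0, 0, 0, 0.16, 1]],
  ],
)

```text
time: 10.7
position: [0.6222, -0.1726, 0.1485]
tool_rot: [2.444, 1.973, -0.001]
ft_force: [0.3, 0.7, 0.2]
grip_width: 1.0
grip_force: 0.0
```

```bash
python3 - <<'E'
from h import *
s=ctrl.get_state();print(s['time'],s['position'],s['joint_positions'].round(2),s['grip_width']*87)
h=np.array([.632,-.250]); d=np.array([.217,.976])
go((*(h-.053*d),.009),-12.5)
im=ctrl.get_image('top')[...,::-1].copy(); cv2.imwrite('pics/top6.png',im)
p=black('top',im,(197,142,243,176),75); w=ray('top',p,.018)[:,:2]; print(len(p),w.mean(0).round(3),w.min(0).round(3),w.max(0).round(3))
E
```

```text
10.7 [ 0.6222204  -0.17261661  0.14845533] [ 0.65  0.47 -0.54  1.61  0.26  1.14 -0.17] 87.01804432051456
tcp [ 0.62  -0.302  0.079] shift [-1.265  0.256  0.695] turn [-0.     0.     0.004]
205 [0.603 0.226] [0.582 0.165] [0.629 0.287]
```

Clamp B lies at y 0.165–0.287, wholly inside the tray. Now I'll feel clamp A.

Emit:
play_rows(
  increments=[
    [[-1, 0.2, 0, 0, 0, 0, 1], [-1, 0.2, 0, 0, 0, 0, 1], [-1, 0.2, 0, 0, 0, 0, 1]],
  ],
)

```text
time: 11.05
position: [0.6197, -0.2807, 0.1482]
tool_rot: [2.446, 1.966, -0.007]
ft_force: [-0.2, -1.2, 0.4]
grip_width: 1.006
grip_force: 0.0
```

Emit:
play_rows(
  increments=[
    [[-0.27, 0.05, 0, 0, 0, 0, 1], [-0.27, 0.05, 0, 0, 0, 0, 1], [-0.27, 0.05, 0.4, 0, 0, 0, 1], [-0.27, 0.05, 0.69, 0, 0, 0, 1], [-0.27, 0.05, 0.69, 0, 0, 0, 1], [-0.27, 0.05, 0.69, 0, 0, 0, 1]],
  ],
)

```text
time: 11.65
position: [0.6211, -0.2977, 0.0796]
tool_rot: [-2.438, -1.98, -0.001]
ft_force: [1.0, -0.7, 0.4]
grip_width: 1.0
grip_force: 0.0
```

Emit:
play_rows(
  increments=[
    [[0, 0, 0, 0, 0, 0, -1], [0, 0, 0, 0, 0, 0, -1], [0, 0, 0, 0, 0, 0, -1], [0, 0, 0, 0, 0, 0, -1], [0, 0, 0, 0, 0, 0, -1], [0, 0, 0, 0, 0, 0, -1], [0, 0, 0, 0, 0, 0, -1], [0, 0, 0, 0, 0, 0, -1]],
  ],
  squeeze=10,
)

```text
time: 12.45
position: [0.6208, -0.3003, 0.0796]
tool_rot: [2.44, 1.977, -0.0]
ft_force: [1.3, -1.3, 0.9]
grip_width: 0.57
grip_force: 9.7
```

Emit:
play_rows(
  increments=[
    [[0, 0, 0, 0, 0, 0, -1], [0, 0, 0, 0, 0, 0, -1], [0, 0, 0, 0, 0, 0, -1], [0, 0, 0, 0, 0, 0, -1]],
  ],
)

```text
time: 12.85
position: [0.6208, -0.3003, 0.0795]
tool_rot: [2.44, 1.977, 0.0]
ft_force: [1.3, -1.2, 2.0]
grip_width: 0.567
grip_force: 9.7
```

A gave only about 0.5 mm (49.5 mm wide at 10 N), so clamp A is **caught** and goes to the flap box.

Emit:
play_rows(
  increments=[
    [[0, 0, 0, 0, 0, 0, 1], [0, 0, 0, 0, 0, 0, 1], [0, 0, 0, 0, 0, 0, 1], [0, 0, 0, 0, 0, 0, 1], [0.2, 0, 0, 0, 0, 0, 1], [0.52, 0, 0, 0, 0, 0, 1], [0.52, 0, 0, 0, 0, 0, 1], [0.52, 0, 0, 0, 0, 0, 0]],
  ],
)

```text
time: 13.65
position: [0.6317, -0.2477, 0.0792]
tool_rot: [-2.438, -1.981, -0.0]
ft_force: [-0.1, -0.9, 0.1]
grip_width: 0.964
grip_force: 0.0
```

Emit:
play_rows(
  increments=[
    [[0, 0, 0, 0, 0, 0, -1], [0, 0, 0, 0, 0, 0, -1], [0, 0, 0, 0, 0, 0, -1], [0, 0, 0, 0, 0, 0, -1], [0, 0, 0, 0, 0, 0, -1], [0, 0, 0, 0, 0, 0, -1], [0, 0, 0, 0, 0, 0, -1]],
  ],
  squeeze=15,
)

```text
time: 14.35
position: [0.6316, -0.2491, 0.0793]
tool_rot: [2.44, 1.978, 0.001]
ft_force: [2.0, -0.2, 0.4]
grip_width: 0.357
grip_force: 0.8
```

```bash
python3 - <<'E'
from h import *
s=ctrl.get_state();print(s['time'],s['position'],s['ft_force'],s['grip_width']*87)
go((.465,.03,.009),-2.3)
E
```

```text
14.35 [ 0.63162797 -0.24913483  0.07932755] [ 1.98074674 -0.18093296  0.40080645] 31.03293963117273
tcp [0.465 0.03  0.079] shift [ 2.385e+00 -2.209e+00  2.000e-03] turn [ 0.     0.    -0.107]
```

Emit:
play_rows(
  increments=[
    [[0, 0, 0, 0, 0, 0, -1], [0.15, -0.14, 0, 0, 0, 0, -1], [0.3, -0.28, 0, 0, 0, 0, -1], [0.45, -0.42, 0, 0, 0, 0, -1], [0.6, -0.56, 0, 0, 0, 0, -1], [0.75, -0.7, 0, 0, 0, 0, -1], [0.9, -0.84, 0, 0, 0, 0, -1], [1, -0.93, 0, 0, 0, 0, -1]],
  ],
)

```text
time: 15.15
position: [0.5605, -0.131, 0.0793]
tool_rot: [2.44, 1.979, -0.001]
ft_force: [-0.6, -0.4, -1.1]
grip_width: 0.339
grip_force: 15.0
```

Emit:
play_rows(
  increments=[
    [[0.15, -0.14, 0, 0, 0, -0.03, -1], [0.3, -0.28, 0, 0, 0, -0.06, -1], [0.45, -0.42, 0, 0, 0, -0.1, -1], [0.6, -0.56, 0, 0, 0, -0.11, -1], [0.75, -0.7, 0, 0, 0, -0.11, -1], [0.9, -0.84, 0, 0, 0, -0.11, -1], [1, -0.93, 0, 0, 0, -0.11, -1], [1, -0.93, 0, 0, 0, -0.11, -1]],
  ],
)

```text
time: 15.95
position: [0.4897, -0.0124, 0.0793]
tool_rot: [-2.257, -2.183, 0.001]
ft_force: [-1.0, 1.6, -0.3]
grip_width: 0.339
grip_force: 15.0
```

```bash
python3 - <<'E'
from h import *
s=ctrl.get_state();print(s['time'],s['position'],s['ft_force'],s['grip_width']*87)
go((.466,.085,.009),-2.3)
E
```

```text
15.95 [ 0.48966767 -0.012446    0.07928455] [-0.99400939  1.57859829 -0.31598501] 29.466269082557744
tcp [0.466 0.085 0.079] shift [ 0.966 -0.269  0.004] turn [-0.001 -0.     0.004]
```

Emit:
play_rows(
  increments=[
    [[0.15, -0.15, 0, 0, 0, 0, -1], [0.3, -0.27, 0, 0, 0, 0, -1], [0.45, -0.27, 0, 0, 0, 0, -1], [0.6, -0.27, 0, 0, 0, 0, -1], [0.75, -0.27, 0, 0, 0, 0, -1], [0.87, -0.27, 0, 0, 0, 0, -1], [0.97, -0.27, 0, 0, 0, 0, -1], [0.97, -0.27, 0, 0, 0, 0, -1]],
  ],
)

```text
time: 16.75
position: [0.4673, 0.0848, 0.0793]
tool_rot: [-2.258, -2.183, -0.002]
ft_force: [-0.7, 2.0, 0.3]
grip_width: 0.339
grip_force: 15.0
```

Emit:
play_rows(
  increments=[
    [[0, 0, 0, 0, 0, 0, 0], [0, 0, 0, 0, 0, 0, 0], [0, 0, 0, 0, 0, 0, 0], [0, 0, 0, 0, 0, 0, 0], [0, 0, -0.3, 0, 0, 0, -0.24], [0, 0, -0.7, 0, 0, 0, -0.24], [0, 0, -0.9, 0, 0, 0, -0.24]],
  ],
)

```text
time: 17.45
position: [0.4686, 0.0833, 0.172]
tool_rot: [2.259, 2.179, 0.004]
ft_force: [0.1, -0.3, -0.8]
grip_width: 0.391
grip_force: 0.0
```

Emit:
play_rows(
  increments=[
    [[-1, 0, 0, 0, 0, 0, -0.24], [-1, 0, 0, 0, 0, 0, -0.24], [-1, 0, 0, 0, 0, 0, -0.24], [-1, 0, 0, 0, 0, 0, -0.24]],
  ],
)

```text
time: 17.85
position: [0.4636, -0.0182, 0.1692]
tool_rot: [2.265, 2.177, -0.0]
ft_force: [0.3, -0.0, 0.5]
grip_width: 0.382
grip_force: 0.0
```

Emit:
play_rows(
  increments=[
    [[-1, 0, 0, 0, 0, 0, -0.24], [-1, 0, 0, 0, 0, 0, -0.24], [-1, 0, 0, 0, 0, 0, -0.24], [-1, 0, 0, 0, 0, 0, -0.24]],
  ],
)

```text
time: 18.25
position: [0.4603, -0.1163, 0.1691]
tool_rot: [-2.261, -2.179, -0.001]
ft_force: [-0.1, 0.2, -0.2]
grip_width: 0.381
grip_force: 0.0
```

```bash
python3 - <<'E'
from h import *
s=ctrl.get_state();print(s['time'],s['position'],s['joint_positions'].round(2),s['grip_width']*87)
im=ctrl.get_image('top')[...,::-1].copy(); 
sd=ctrl.get_image('side')[...,::-1].copy()
a=cv2.resize(im[170:240,230:310],None,fx=5,fy=5,interpolation=cv2.INTER_CUBIC);b=cv2.resize(sd[140:210,270:350],None,fx=5,fy=5,interpolation=cv2.INTER_CUBIC)
cv2.imwrite('pics/c7.png',np.hstack([a,b]))
E
```

```text
18.25 [ 0.46034858 -0.11630418  0.1690568 ] [ 0.76  0.08 -0.59  2.    0.05  1.07  0.11] 33.16427494574956
```

View pics/c7.png

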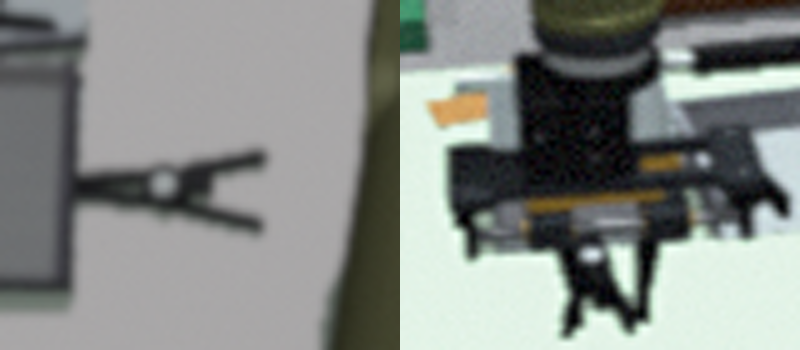

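The crop shows clamp A straight in line with the box, jaw tips at the flap (245,207 in the top picture), tails at about (282.6,201) and (282.4,215). Now I'll tilt the tool 60° with the tips leading, and check the reach.

Emit:
play_rows(
  increments=[
    [[-0.3, 0, 0, 0, 0.09, 0, -0.24], [-0.5, 0, 0, 0, 0.18, 0, -0.24], [-0.7, 0, 0, 0, 0.27, 0, -0.24], [-0.7, 0, 0, 0, 0.36, 0, -0.24], [-0.7, 0, 0, 0, 0.45, 0, -0.24], [-0.7, 0, 0, 0, 0.54, 0, -0.24], [-0.7, 0, 0, 0, 0.63, 0, -0.24], [-0.7, 0, 0, 0, 0.667, 0, -0.24]],
  ],
)

```text
time: 19.15
position: [0.4578, -0.1864, 0.168]
tool_rot: [-1.612, -1.554, -0.936]
ft_force: [-0.2, 0.7, 0.2]
grip_width: 0.382
grip_force: 0.0
```

Emit:
play_rows(
  increments=[
    [[0, 0, 0, 0, 0, 0, -0.24], [0, 0, 0, 0, 0, 0, -0.24]],
  ],
)

```text
time: 19.35
position: [0.4584, -0.1853, 0.1695]
tool_rot: [-1.614, -1.562, -0.933]
ft_force: [-0.2, -0.1, 0.1]
grip_width: 0.381
grip_force: 0.0
```

```bash
python3 - <<'E'
from h import *
s=ctrl.get_state();print(s['time'],s['position'],s['joint_positions'].round(2),s['grip_width']*87)
w=ray('top',[(282.6,201.2),(282.4,215.2)],.02);print('tails',w.round(3))
m=w.mean(0)
go((m[0]-.001,m[1]-.03,.011),-2.3,60)
go((m[0]-.001,m[1]-.03,.011+.06),-2.3,60)
E
```

```text
19.35 [ 0.45837624 -0.18533504  0.16946724] [ 1.12  0.6  -0.49  1.72 -0.55  1.57  0.79] 33.18309039081821
tails [[0.486 0.014 0.02 ]
 [0.437 0.015 0.02 ]]
tcp [ 0.458 -0.076  0.046] shift [-0.523 -0.042  1.563] turn [-0.004 -0.     0.002]
tcp [ 0.458 -0.076  0.106] shift [-0.004 -0.041  1.263] turn [-0.004 -0.     0.002]
```

Emit:
play_rows(
  increments=[
    [[-0.1, -0.01, 0.3, 0, 0, 0, -0.24], [-0.2, -0.02, 0.6, 0, 0, 0, -0.24], [-0.26, -0.02, 0.8, 0, 0, 0, -0.24], [-0.26, -0.02, 0.8, 0, 0, 0, -0.24]],
  ],
)

```text
time: 19.75
position: [0.4571, -0.1266, 0.1068]
tool_rot: [-1.61, -1.562, -0.93]
ft_force: [0.4, 0.1, 0.8]
grip_width: 0.377
grip_force: 0.0
```

Emit:
play_rows(
  increments=[
    [[-0.1, -0.01, 0.3, 0, 0, 0, -0.24], [-0.2, -0.02, 0.58, 0, 0, 0, -0.24], [-0.26, -0.02, 0.76, 0, 0, 0, -0.24], [-0.26, -0.02, 0.76, 0, 0, 0, -0.24], [-0.26, -0.02, 0.76, 0, 0, 0, -0.24]],
  ],
)

```text
time: 20.25
position: [0.4585, -0.0784, 0.0475]
tool_rot: [-1.617, -1.562, -0.934]
ft_force: [0.9, -1.5, 0.2]
grip_width: 0.38
grip_force: 0.0
```

```bash
python3 - <<'E'
from h import *
s=ctrl.get_state();print(s['time'],s['position'],s['ft_force'],s['grip_width']*87)
p=s['position'];R=Ro.from_rotvec(s['tool_rot']);print('tip',(p+R.apply([0,0,.07])).round(4))
# straight push along box axis: tip from here to 60 mm further
a=np.array([.041,.999]);t=(p+R.apply([0,0,.07]))
go((t[0]+.041*.06,t[1]+.06,.0105),-2.3,60)
b=cv2.resize(ctrl.get_image('side')[140:240,260:360,::-1],None,fx=5,fy=5,interpolation=cv2.INTER_CUBIC); cv2.imwrite('pics/c8.png',b)
E
```

```text
20.25 [ 0.45853909 -0.07835473  0.04749758] [ 0.88755448 -1.51246641  0.19634731] 33.069961404209764
tip [ 0.4608 -0.0178  0.0124]
tcp [ 0.461 -0.018  0.046] shift [0.283 0.001 0.529] turn [-0.002  0.001  0.002]
```

View pics/c8.png

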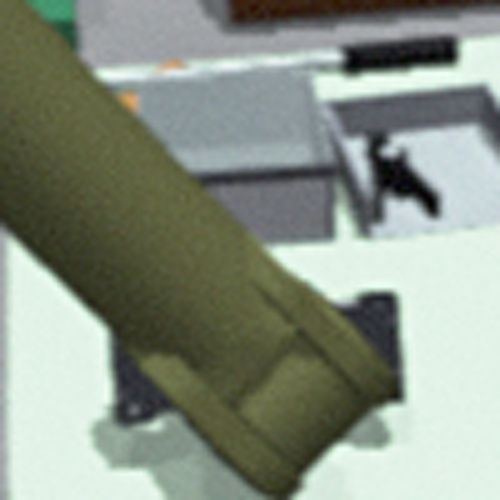

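The side crop has the forearm hiding the finger tips, and clamp B lying in the tray at (400,175). I'll push A slowly and watch the force.

Emit:
play_rows(
  increments=[
    [[0.03, 0, 0.1, 0, 0, 0, -0.24], [0.08, 0, 0.18, 0, 0, 0, -0.24], [0.13, 0, 0.27, 0, 0, 0, -0.24], [0.18, 0, 0.36, 0, 0, 0, -0.24], [0.23, 0, 0.44, 0, 0, 0, -0.24], [0.28, 0, 0.53, 0, 0, 0, -0.24], [0.28, 0, 0.53, 0, 0, 0, -0.24]],
  ],
  squeeze=30,
)

```text
time: 21.0
position: [0.4597, -0.0164, 0.0444]
tool_rot: [-1.615, -1.56, -0.934]
ft_force: [0.3, -0.3, 0.7]
grip_width: 0.384
grip_force: 0.6
```

```bash
python3 - <<'E'
from h import *
s=ctrl.get_state();print(s['time'],s['position'],s['ft_force'],s['grip_width']*87)
p=s['position'];R=Ro.from_rotvec(s['tool_rot']);t=p+R.apply([0,0,.07]);print('tip',t.round(4))
im=ctrl.get_image('top')[...,::-1].copy()
cv2.imwrite('pics/t9.png',cv2.resize(im[170:240,190:310],None,fx=6,fy=6,interpolation=cv2.INTER_CUBIC))
go((t[0]+.041*.06,t[1]+.06,.011),-2.3,60)
E
```

```text
21.0 [ 0.4597443  -0.01635095  0.04439883] [ 0.26602168 -0.26235298  0.71341465] 33.4099355133423
tip [0.4619 0.0443 0.0094]
tcp [0.462 0.044 0.046] shift [0.316 0.002 0.515] turn [-0.003 -0.001  0.002]
```

View pics/t9.png

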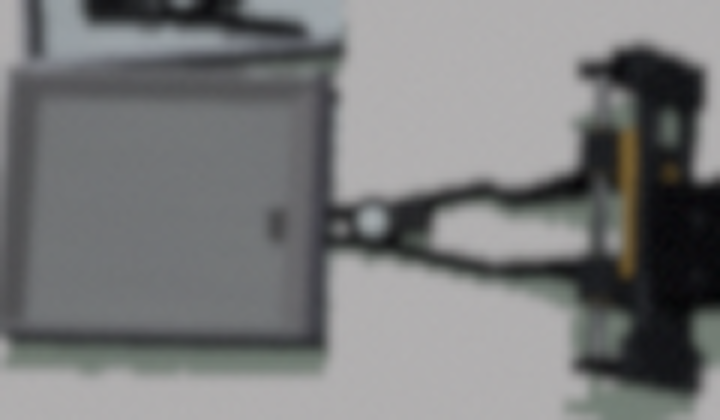

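The top view shows both finger tips on the tails, the clamp straight, and the jaws visible through the clear roof at about (236,207). I'll continue in two more strokes of about 63 mm.

Emit:
play_rows(
  increments=[
    [[0.06, 0, 0.08, 0, 0, 0, -0.24], [0.11, 0, 0.17, 0, 0, 0, -0.24], [0.16, 0, 0.26, 0, 0, 0, -0.24], [0.21, 0, 0.34, 0, 0, 0, -0.24], [0.26, 0, 0.43, 0, 0, 0, -0.24], [0.31, 0, 0.52, 0, 0, 0, -0.24], [0.31, 0, 0.52, 0, 0, 0, -0.24]],
  ],
)

```text
time: 21.75
position: [0.4609, 0.0454, 0.0454]
tool_rot: [-1.611, -1.559, -0.933]
ft_force: [-0.2, 0.5, 0.3]
grip_width: 0.378
grip_force: 0.2
```

```bash
python3 - <<'E'
from h import *
s=ctrl.get_state();print(s['time'],s['position'],s['ft_force'],s['grip_width']*87)
p=s['position'];R=Ro.from_rotvec(s['tool_rot']);t=p+R.apply([0,0,.07]);print('tip',t.round(4))
im=ctrl.get_image('top')[...,::-1].copy()
cv2.imwrite('pics/t10.png',im)
p=black('top',im,(196,188,240,220),75);w=ray('top',p,.02)[:,:2];print('dark under roof',len(p),w.min(0),w.max(0))
go((.467,.172,.011),-2.3,60)
E
```

```text
21.75 [0.46092133 0.04541634 0.04544701] [-0.23494035  0.54578356  0.250303  ] 32.89225087538087
tip [0.4628 0.1061 0.0106]
dark under roof 19 [0.46343675 0.21874639] [0.47412646 0.23590998]
tcp [0.465 0.111 0.046] shift [0.336 0.013 0.576] turn [-0.004 -0.002  0.002]
```

The jaw tips are at y ≈ 0.236, as expected. Now the final stroke.

Emit:
play_rows(
  increments=[
    [[0.06, 0, 0.1, 0, 0, 0, -0.24], [0.12, 0, 0.2, 0, 0, 0, -0.24], [0.18, 0, 0.3, 0, 0, 0, -0.24], [0.23, 0, 0.4, 0, 0, 0, -0.24]],
  ],
)

```text
time: 22.2
position: [0.464, 0.0893, 0.0451]
tool_rot: [-1.617, -1.559, -0.935]
ft_force: [0.4, -5.2, 2.7]
grip_width: 0.383
grip_force: 2.8
```

Emit:
play_rows(
  increments=[
    [[0.04, 0, 0.06, 0, 0, 0, -0.24], [0.07, 0, 0.12, 0, 0, 0, -0.24], [0.1, 0, 0.18, 0, 0, 0, -0.24], [0.1, 0, 0.18, 0, 0, 0, -0.24], [0.1, 0, 0.18, 0, 0, 0, -0.24]],
  ],
)

```text
time: 22.7
position: [0.464, 0.1101, 0.0443]
tool_rot: [-1.616, -1.56, -0.933]
ft_force: [1.4, 0.8, -2.0]
grip_width: 0.382
grip_force: 1.8
```

```bash
python3 - <<'E'
from h import *
s=ctrl.get_state();print(s['time'],s['position'],s['ft_force'],s['grip_width']*87)
p=s['position'];R=Ro.from_rotvec(s['tool_rot']);t=p+R.apply([0,0,.07]);print('tip',t.round(4))
im=ctrl.get_image('top')[...,::-1].copy()
cv2.imwrite('pics/t11.png',im)
p=black('top',im,(196,188,240,220),75);w=ray('top',p,.02)[:,:2];print('dark under roof',len(p),w.min(0),w.max(0))
E
```

```text
22.7 [0.46395399 0.11008786 0.04432587] [ 1.40514483  0.81939401 -2.03334493] 33.238526225377775
tip [0.4661 0.1707 0.0094]
dark under roof 48 [0.46003883 0.2086089 ] [0.48761808 0.24261622]
```

Emit:
play_rows(
  increments=[
    [[-0.08, 0, -0.15, 0, 0, 0, -0.24], [-0.18, 0, -0.32, 0, 0, 0, -0.24], [-0.3, 0, -0.52, 0, 0, 0, -0.24], [-0.42, 0, -0.74, 0, 0, 0, -0.24], [-0.55, 0, -1, 0, 0, 0, -0.24], [-0.55, 0, -1, 0, 0, 0, -0.24]],
  ],
)

```text
time: 23.35
position: [0.4612, -0.01, 0.0464]
tool_rot: [-1.625, -1.557, -0.936]
ft_force: [1.0, -0.4, -0.7]
grip_width: 0.383
grip_force: 0.0
```

Emit:
play_rows(
  increments=[
    [[-0.2, 0, -0.5, 0, 0, 0, -0.24], [0, 0, -1, 0, 0, 0, -0.24], [0, 0, -1, 0, 0, 0, -0.24], [0, 0, -1, 0, 0, 0, -0.24]],
  ],
)

```text
time: 23.75
position: [0.4575, -0.0924, 0.0976]
tool_rot: [-1.618, -1.56, -0.935]
ft_force: [-0.2, 0.9, -0.6]
grip_width: 0.382
grip_force: 0.0
```

Emit:
play_rows(
  increments=[
    [[0, 0, -1, 0, 0, 0, -0.24], [0, 0, -1, 0, 0, 0, -0.24], [0, 0, -1, 0, 0, 0, -0.24], [0, 0, -1, 0, 0, 0, -0.24]],
  ],
)

```text
time: 24.15
position: [0.4538, -0.1769, 0.1462]
tool_rot: [-1.615, -1.559, -0.934]
ft_force: [0.2, 0.9, 0.1]
grip_width: 0.382
grip_force: 0.0
```

```bash
python3 - <<'E'
from h import *
s=ctrl.get_state();print(s['time'],s['position'],s['ft_force'],s['grip_width']*87)
im=ctrl.get_image('top')[...,::-1].copy(); cv2.imwrite('pics/t12.png',im)
im0=cv2.imread('pics/top0.png')
# darkening under the roof compared with the first picture
g=im0[184:224,192:243].max(2).astype(int)-im[184:224,192:243].max(2); g=g-np.median(g)
v,u=np.nonzero(g>18); w=ray('top',np.c_[u+192,v+184],.02)[:,:2]
print('diff px',len(u)); 
if len(u): print(w.min(0).round(3),w.max(0).round(3),w.mean(0).round(3))
print(np.array2string(g[::2,::2],max_line_width=200))
# anything new outside the mouth
o=np.abs(im0[184:226,247:262].astype(int)-im[184:226,247:262]).max(2);print('outside change',(o>40).sum())
sd=ctrl.get_image('side')[...,::-1].copy(); cv2.imwrite('pics/s12.png',sd); s0=cv2.imread('pics/side0.png')
d=np.abs(sd[172:190,286:328].astype(int)-s0[172:190,286:328]).max(2); print('flap face change side',(d>30).sum(),d.mean())
E
```

```text
24.15 [ 0.4538103  -0.17693601  0.1462364 ] [0.18555858 0.94444517 0.07461126] 33.217027337451135
diff px 305
[0.442 0.177] [0.497 0.308] [0.472 0.239]
[[ 0.  0.  2.  2.  2.  1.  0.  1.  1.  0.  1.  2.  1.  1.  1.  0.  1. -1.  1.  1.  2.  1.  1.  2.  0.  1.]
 [-1.  0.  0.  0.  0.  1.  0. -1.  0.  0.  1.  0.  1.  1.  0.  1.  2.  2.  2.  1.  1.  1.  0.  2.  1.  0.]
 [ 0.  2.  0.  1.  0. -1.  0. -1.  0. -1. -1. -1.  1. -1.  0.  0. -1. -1.  1.  0.  0.  1.  0.  0. -1.  1.]
 [ 2.  1.  1.  0. -2.  0.  0. -1.  0.  0. -1. -1. -1. -1.  0. -1. -1.  0. -1. -1.  0. -1.  0. -1.  0.  0.]
 [ 1.  0.  1. -1. -2. -1. -2. -2. -1. -2.  0. -1.  0. -1. -1. -1. -2. -1.  0. -1.  0. -1. -1.  0. -1.  1.]
 [ 1.  3.  1.  1.  0.  0.  0. -2. -1.  0. -1. -1. -2. -1. -1. -1. -1.  0.  0. -1. -1. -1.  0. -1.  0.  1.]
 [ 0.  1.  1. -1. -1.  0.  0.  0.  0.  0. -1. -1. -2. -1. -1.  0. -1.  0. -2. -1.  0. -1.  0. -2. -1.  1.]
 [ 2.  2.  1. -1.  0.  0.  0. -1.  0.  0. -1. -1. -1.  0. -1.  0. -1. -1.  0.  4.  7. 10.  3. -1. -1.  2.]
 [ 1.  1.  0. -1.  0.  0.  0. -1.  0.  0.  1.  2.  0.  0.  4.  5. 11. 16. 24. 31. 38. 40. 15
[... 553 characters left out ...]
1.  1.  0.  0.  0. -1.  0.  2.  3.  3.  6.  7. 14. 15. 25. 32. 38. 42. 39. 37. 28. 16.  3. -1.  0.  1.]
 [ 2.  0.  0. -2. -1. -1.  0. -1. -1.  1. -1. -1.  0.  0.  1.  4.  6. 12. 21. 29. 37. 35.  7.  0. -1.  3.]
 [ 0.  1.  0.  0.  1. -1. -2.  0.  1. -1. -1.  0. -1. -1.  0. -2.  0.  0.  0.  1.  5.  5.  2.  0.  0.  3.]
 [ 1.  0. -1.  0.  0. -1. -2.  0. -1. -1.  0.  0. -1.  0.  0.  0.  1. -1. -1. -1.  0. -2.  0.  0.  1.  0.]
 [ 1.  0. -1. -1.  0.  0. -1. -1.  0. -1. -1.  0. -1. -2. -1. -1. -1.  0.  1. -1. -1.  0.  0.  0. -1.  3.]
 [ 1.  0.  0.  0. -1. -1.  1. -1.  1. -1.  0. -2. -1. -1.  0. -2. -1. -1. -1. -1.  0. -1.  0. -1.  2.  2.]]
outside change 0
flap face change side 630 53.36507936507937
```

Through the roof, clamp A spans y 0.177–0.308, so its centre is about 104 mm inside and its tail about 38 mm past the mouth plane. The strip near the mouth looks the same as at the start, so the flap has shut. Clamp B is in the tray, and I'm handing the job in.

```bash
python3 -c "
from bench import ctrl
print(ctrl.close_job())"
```

```text
the job is handed in; nothing more can be done
None
```

I handed the job in at about 24 s: the free clamp (B) is wholly inside the tray and the caught clamp (A) is in the flap box with the flap shut as far as the top view shows, but the hand-in gave no verdict.

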